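# Unsnap the breaker's terminal cover

## Task

The belt grinder's control panel lies on the bench and the breaker on it (the one with the toggle lever, not the one with the round rotary knob) is to be wired. With a fingertip press in the snap tab on top of the breaker's terminal cover and, keeping it pressed, push the cover off its seat, sliding it outward along the panel until the three terminals are completely bare with a small gap to spare. Do not lift or tip the cover: leave it standing on the panel just as it slid off, and leave the rotary switch's cover snapped on and the things lying around where they are.

Things in the scene. Friction and masses are not known exactly. Their poses are not given: they have to be found in the camera images.
- panel: Fixed steel plate flat on the bench, 350 (x) by 450 mm (y), 3 mm thick; origin: centre of its underside, z up. Besides the two switches it carries a duct 40 mm high at its +x edge, a finned motor drive (128 by 72, 115 mm high, at x +68, y +176), a rail with terminals and contactor (75 mm high, at y -172) and a low brass bar. On the -x side of the switches plate is left free for the covers.
- breaker: Fixed dark breaker with a TOGGLE LEVER: 76 mm wide (y), x -48 to +85 mm; 52 mm high at its shoulder (x 0 to 20), 62 beyond, lever tip 87. Origin on the panel's upper face, mid-width, under the shoulder face the cover butts on; axes as the panel's. At x -48 to 0 is the terminal base (67 mm wide, 26 high), three terminals along y; the cover slides off it to -x. Either switch may be in either place.
- isolator: Fixed rotary switch of the same body and frame as the breaker, beside it (140 mm away along the panel's y), with a round collar and bar KNOB (top 89 mm high) in place of the lever. Not to be worked on.
- breaker_cover: The breaker's loose grey cover (0.13 kg), a hood open below and at +x: 56 mm long (x), 76 wide (y), top face 52 mm high. Origin: centre of its underside, on the panel; axes as the breaker's. Snapped on, it is at x -29 mm in the breaker's frame; at -81 or less the terminals are bare with a gap; the plate ends 148 mm beyond the seated cover. On top a thumb ledge (x -12 to -4, 52 wide, 64 mm high).
- breaker_tab_pad (a point): Centre of the top of the ribbed pad of the breaker cover's snap tab, at x +12, y 0 mm in the cover's frame, between thumb ledge and shoulder. Pad 24 mm (x) by 34 mm (y); at rest it stands 6 mm above the cover's top face, 58 mm above the panel. It goes straight down and travels with the cover.
- breaker_tab (a joint): How far the breaker cover's snap tab is pressed in: 0 out, 0.006 m fully in (pad flush with the cover's top face). Sprung: about 3 N to start, 8 N fully in. The hook lets go of the breaker beyond about 3.5 mm; keep it pressed until the cover has slid about 11 mm, after which it can no longer hook.
- breaker_cover_ledge (a point): Middle of the +x (tab side) face of the thumb ledge on the breaker cover, 58 mm above the panel: the face to push on, towards -x. 4 mm from the pad's edge, 16 mm from the pad's centre.
- isolator_cover: The rotary switch's own terminal cover, same shape and frame as the breaker's; stays snapped on.
- isolator_tab (a joint): How far the rotary switch cover's snap tab is pressed in (as breaker_tab); stays out.
- gland: Black plastic cable gland, 29 mm diameter, 38 mm high, standing loose on the panel between the two covers' paths; origin at the centre of its underside.
- screwdriver: Screwdriver about 150 mm long lying on the panel in front of the motor drive.
- spare_terminal: Spare rail terminal, 16 by 46 mm, 38 mm high, loose on the panel in front of the rail.
- contact_wheel: Grinder contact wheel, rubber-tyred, 100 mm diameter, 50 mm high, lying on the bench; origin at the centre of its underside.
- wrench: Steel wrench about 200 mm long lying on the bench.
- tape_roll: Black ring of tape, 66 mm diameter, 19 mm high, lying on the bench.
- mug: White mug, 95 mm high, on the bench; origin at the centre of its underside.

How it is judged:
On the way, in this order (a step that is already met when the one before it is completed fails the run):
1. the fingers press the breaker cover's snap tab in while the cover is still on its seat (value of joint breaker_tab above 0.0038 m and contact force between the fingers and breaker_tab above 1 N and x of breaker_cover in the frame of breaker above -0.034 m), for 0.05 s.
2. the cover is pushed off its seat along the panel, standing on it (x of breaker_cover in the frame of breaker below -0.081 m and z of breaker_cover in the frame of breaker between -0.002 and 0.006 m and angle between breaker_cover's own z axis and vertical below 0.08 rad), for 0.2 s.
At the end, for the whole second after the job is handed in: The breaker's cover has slid out at least 52 mm from its seated place, stands wholly on the panel, upright (0.08 rad, underside within 6 mm of the plate), at rest, tab sprung out; the rotary switch's cover is within 4 mm of its place, its tab out (all of step 2 and value of joint breaker_tab below 0.001 m and linear speed of breaker_cover below 0.01 m/s and x of breaker_tab_pad in the frame of panel above -0.137 m and distance of isolator_cover from where it was at the start of the episode below 0.004 m and value of joint isolator_tab below 0.0035 m); the robot touches nothing.
It fails at once if the breaker's cover is lifted or tipped (z of breaker_cover in the frame of breaker above 0.01 m or angle between breaker_cover's own z axis and vertical above 0.25 rad).
It fails at once if the rotary switch's cover is unsnapped or moved (distance of isolator_cover from where it was at the start of the episode above 0.006 m or value of joint isolator_tab above 0.004 m).
It fails at once if something lying around is displaced by more than 15 mm (distance of any of gland, screwdriver, spare_terminal, contact_wheel, wrench, tape_roll, mug from where it was at the start of the episode above 0.015 m).
It also fails if it takes over 35 s, if anything falls off the work surface, if the arm or the gripper's body presses on something with over 40 N, if the wrist force passes 120 N, or if a joint passes its speed limit or range.

## Robot

A 7-joint arm with a two-finger parallel gripper is mounted at the origin on the work surface. World frame = base frame: x ahead of the robot, y to its left, z up, the work surface at z = 0. Lengths are in m, angles in rad, forces in N, time in s.
With the tool pointing down it reaches from about 0.4 to 0.9 m from the base axis. Payload 5.5 kg.
Tool frame: the origin (TCP) lies at the very end of the fingers, on their centre line; the grasp point (between the pads) lies 19 mm behind it; z points along the fingers, y is the direction in which the jaws open and shut (so a half turn about z gives the same grasp; the last joint's range is limited). The gripper opens to 85 mm and grips with 20 to 120 N. Pads are 22 mm wide; open, the fingers measure 114 mm over their backs; the gripper's body (76 mm by 85 mm) begins 54 mm behind the grasp point. The pads swing forward as they close: fully open they stand 13 mm farther back than shut.
Start: joints at [-0.998, 0.501, -0.427, 1.55, 0.221, 1.138, -0.21], TCP at [0.198, 0.619, 0.231] pointing down, gripper open.
Joint ranges: [-2.88, 2.88], [-0.31, 2.03], [-1.54, 1.56], [0.2, 2.42], [-1.41, 4.55], [0.19, 2.02], [-2.57, 2.57]. Speed limits (rad/s): [2.57, 2.57, 3.14, 3.14, 3.14, 3.14, 3.14].

## Interface

Orientations are given as a unit quaternion [w, x, y, z].
In Python, from station import * gives the robot as it stands.
- The arm moves only by the tool send_rows, never from a script. Its argument "steps" is text: rows parted by semicolons, each of 7 numbers parted by spaces: the turn, a rotation vector about the tool's x, y, z normalised to -1 to 1, where 1 is pi rad, then the shift along the tool's x, y, z normalised to -1 to 1, where 1 is 20 cm, then the gripper command: -1 is shut, 1 is fully open, values between are in proportion. In form: rx ry rz tx ty tz hand; .... A call has 1 to 5 rows; each row is the pose to reach, as a shift and turn from the pose commanded when the call began, along the tool's axes at that moment, turning the shorter way round; what a row does not reach only later rows make up. A row lasts 1/10 s, in which the tool goes at most 50 mm and 8.59 degrees, less where a joint would pass 70% of its speed; a pose out of reach is approached as far as the arm can. A call with a number of a shift or a turn outside -1 to 1 is refused whole. A call with a gripper value outside its range is refused whole. The fingers move at their own pace and stop on an object; the grip force is fixed at half the most. Time passes only in rows, so rows that repeat a pose let the fingers close. It gives the time, the measured TCP pose, the force and the opening at its end, in the units of the state.
- sense(): the state, without advancing time (a new reading comes with each control period).
- read_camera(name): name is "scene" or "side" or "wrist"; returns (picture, depth): 384x512x3 uint8, red, green, blue; 384x512 float32, m along the optical axis (not along the pixel's ray), 0 where there is no reading.
- camera_params(name): a dict with "fx", "fy", "cx", "cy" (pixels), "R" (3x3) and "t" (3): a world point X has camera coordinates R X + t; the wrist camera has in their place "hand_eye" (4x4, takes a point from camera to tool coordinates, whose origin is the TCP and whose axes are the flange's). Camera axes: x right, y down, z forward; pixel columns grow to the right and rows downward; lengths in m; the calibration is good to about 2 mm. A picture is of the moment at which its call begins: read the wrist's pose just before it. camera_params takes no time and is no camera call.
- finish_job(): hands the job in, once; it reports no verdict.
Trained networks look in the newest picture that a camera, given by its name, has taken for a name from the list of things; names that differ only in an ending like _2 or _b are one class to them, and where a whole thing is asked for, a point or a joint stands for the part that bears it (a point fixed in the world has none). Each returns a list of dicts, best first, with "confidence" (0 to 1); they miss things now and then, are a little off and sometimes report something else, mostly with a low value. They report only what shows in the picture. A call takes as long as a camera call.
- masks_of(camera, name): "mask" (384x512 bool, what is visible of it) and "box" ([left, top, right, bottom] in pixels, round what is visible of it).
- spot_point(camera, name): "centre" ([column, row] in pixels: a listed point, or the origin of a listed thing).
The state is a dict: "t": time; "q": joint angles; "dq": joint speeds; "joint_efforts": joint torques, N m; "position": TCP position; "tool_rot": TCP orientation; "ft_force": force on the tool from outside, world axes, zero at the start; "moment": the same for the moment, N m; "grip_width": finger opening in m.
Only numpy, scipy, OpenCV 4.12 (cv2) and the standard library are available. Lean on these libraries where they do the work, as an engineer would, in place of code of your own. Each camera call takes 0.05 s, during which the arm holds its last target.

## Working session

There is one attempt and no reset: what is moved stays moved. The work goes in short steps, Python scripts to look and compute and a tool call to move; the robot and the scene stay as the last step left them, time stands still between calls to the robot, and variables do not carry over. Pictures are saved under pics/ and viewed, and the job is handed in when it is done.

Besides the shell and the picture viewer there is one more tool, called after "Request:" by a JSON object that holds its "method" and its "body", one argument or row to a line. send_rows: Moves the arm, as the interface text tells. Its arguments: {"type":"object","properties":{"steps":{"type":"string"}},"required":["steps"]}

```bash
ls; mkdir -p pics; python3 - <<'E'
from station import *
import cv2,numpy as np
s=sense();print({k:np.round(v,4).tolist() for k,v in s.items()})
for c in ("scene","side"):
    im,d=read_camera(c);cv2.imwrite(f"pics/{c}0.png",im[:,:,::-1]);np.save(f"{c}_d.npy",d)
    p=camera_params(c);print(c,p)
    for n in ("breaker","isolator","breaker_cover","isolator_cover","breaker_tab_pad","breaker_cover_ledge","gland","panel"):
        try:
            r=spot_point(c,n);print(n,[(np.round(a["centre"],1).tolist(),round(a["confidence"],2)) for a in r[:3]])
        except Exception as e: print(n,e)
print(sense()["t"])
E
```

```text
pics
{'t': 0.0, 'q': [-0.9978, 0.5019, -0.4268, 1.5515, 0.2208, 1.1383, -0.2103], 'dq': [0.0003, 0.001, -0.0003, -0.0006, -0.0004, -0.0, -0.0008], 'joint_efforts': [0.0009, -56.9512, -5.8162, -28.095, 0.0106, 0.0119, 0.0], 'position': [0.198, 0.6184, 0.2302], 'tool_rot': [-0.0002, 0.1543, 0.988, -0.001], 'ft_force': [-0.0693, -0.2097, 0.3112], 'moment': [-0.0385, -0.0067, 0.0025], 'grip_width': 0.0851}
scene {'fx': 381.68764312751097, 'fy': 381.68764312751097, 'cx': 254.17708194684727, 'cy': 193.75002984307798, 'R': array([[ 0.20014157,  0.9796408 , -0.01572444],
       [ 0.82553095, -0.17725698, -0.53579717],
       [-0.52767604,  0.09425428, -0.84420029]]), 't': array([-0.10808016, -0.39439729,  1.4528393 ])}
breaker [([220.8, 257.9], 0.75)]
isolator [([268.4, 249.1], 0.93)]
breaker_cover [([220.2, 249.2], 0.66)]
isolator_cover [([269.9, 244.1], 0.85), ([247.1, 243.7], 0.54), ([182.2, 212.1], 0.52)]
breaker_tab_pad [([218.1, 243.7], 0.67)]
breaker_cover_ledge [([217.8, 241.4], 0.69)]
gland [([241.5, 213.8], 0.42)]
panel [([244.5, 243.9], 0.55)]
side {'fx': 356.06412980357305, 'fy': 356.06412980357305, 'cx': 257.7389911176985, 'cy': 196.50199008525692, 'R': array([[ 0.88876684, -0.45835793,  0.00123036],
       [-0.30966741, -0.60242711, -0.73565459],
       [ 0.33793432,  0.6534444 , -0.67735575]]), 't': array([-0.4613606 ,  0.21585335,  1.14392178])}
breaker [([311.7, 218.8], 0.86)]
isolator [([292.4, 196.5], 0.59), ([287.7, 196.6], 0.53)]
breaker_cover [([302.4, 218.6], 0.56), ([216.3, 137.6], 0.52)]
isolator_cover [([288.0, 194.3], 0.83)]
breaker_tab_pad [([311.2, 209.9], 0.42)]
breaker_cover_ledge [([305.8, 209.0], 0.63), ([292.4, 195.4], 0.51), ([296.3, 343.5], 0.28)]
gland [([267.6, 216.7], 0.39), ([181.4, 150.3], 0.33)]
panel [([295.0, 210.4], 0.58)]
0.9
```

```bash
python3 - <<'E'
import cv2
for c,b in (("scene",(100,150,356,342)),("side",(180,120,436,312))):
    im=cv2.imread(f"pics/{c}0.png");x,y,X,Y=b
    cv2.imwrite(f"pics/{c}0z.png",cv2.resize(im[y:Y,x:X],None,fx=3,fy=3,interpolation=2))
E
```

```text
(no output)
```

View pics/scene0.png

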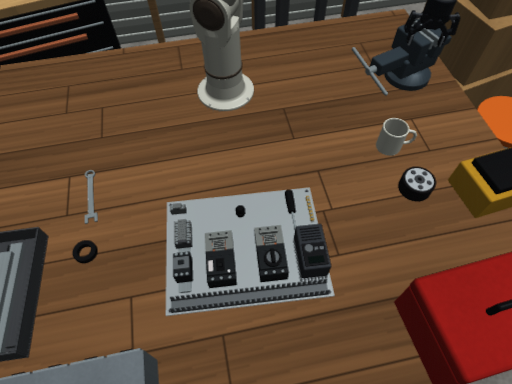

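View pics/scene0z.png

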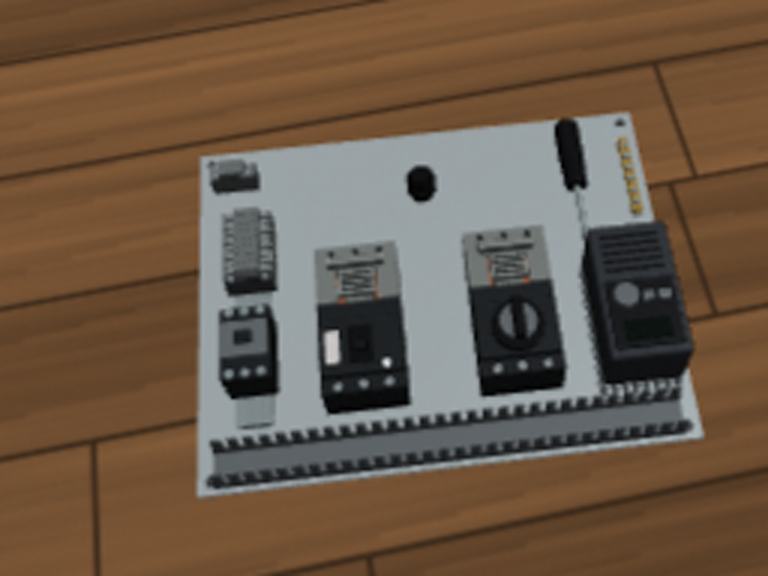

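View pics/side0z.png

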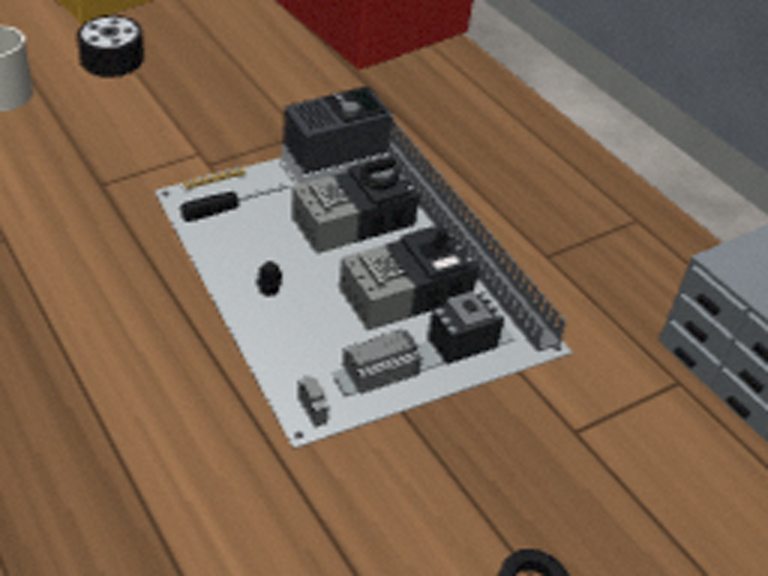

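The zoomed scene view shows the lever breaker at about (220,258) px, the rotary isolator at about (268,249), and the gland at about (241,211). The robot side of both covers is free. Next I fit the panel pose from its corners.

```bash
cat > h.py <<'E'
import numpy as np,cv2
from scipy.spatial.transform import Rotation as Rn
def ray(p,uv,z,R=None,t=None):
    R=p["R"] if R is None else R; t=p["t"] if t is None else t
    d=R.T@np.array([(uv[0]-p["cx"])/p["fx"],(uv[1]-p["cy"])/p["fy"],1]); c=-R.T@t
    return c+d*(z-c[2])/d[2]
def wristRT(p,s):
    w,x,y,z=s["tool_rot"]; T=np.eye(4);T[:3,:3]=Rn.from_quat([x,y,z,w]).as_matrix();T[:3,3]=s["position"]
    M=np.linalg.inv(T@np.array(p["hand_eye"])); return M[:3,:3],M[:3,3]
def proj(p,X,R=None,t=None):
    R=p["R"] if R is None else R; t=p["t"] if t is None else t
    c=R@np.array(X)+t; return np.array([p["fx"]*c[0]/c[2]+p["cx"],p["fy"]*c[1]/c[2]+p["cy"]])
E
python3 - <<'E'
from station import *
from h import *
p=camera_params("scene")
cs=[np.array(c)/3+[100,150] for c in ((200,157),(630,113),(703,437),(197,497))]
W=[ray(p,c-0.33,0.003) for c in cs]
for w in W: print(np.round(w,4))
# fit: corners in panel (-x,-y),(-x,+y),(+x,+y),(+x,-y)
L=np.array([(-.175,-.225),(-.175,.225),(.175,.225),(.175,-.225)])
P=np.array(W)[:,:2]; m=P.mean(0); H=L.T@(P-m); a=np.arctan2(H[0,1]-H[1,0],H[0,0]+H[1,1]);print("centre",m,"yaw",a)
R=np.array([[np.cos(a),-np.sin(a)],[np.sin(a),np.cos(a)]]); print("res",P-m-L@R.T)
for c,n in (("scene",(218.1,243.7)),("side",(311.2,209.9))):
    print(c,ray(camera_params(c),n,0.061))
print(ray(p,(241.5,213.8),0.003))
pw=camera_params("wrist");print(pw)
s=sense();print(Rn.from_quat(np.roll(s["tool_rot"],-1)).as_matrix())
E
```

```text
[ 0.4547 -0.2611  0.003 ]
[0.4955 0.1882 0.003 ]
[0.8423 0.1562 0.003 ]
[ 0.8028 -0.2911  0.003 ]
centre [ 0.64882573 -0.05193942] yaw -0.08922213149098225
res [[ 0.00022348 -0.00062908]
 [ 0.00097851  0.00043936]
 [-0.00091045 -0.00039322]
 [-0.00029154  0.00058294]]
scene [ 0.6562434  -0.12343976  0.061     ]
side [ 0.65984313 -0.13274448  0.061     ]
[ 0.5448106  -0.04022608  0.003     ]
{'fx': 342.91741768622677, 'fy': 342.91741768622677, 'cx': 256.94751096834636, 'cy': 191.67072351872326, 'hand_eye': array([[ 5.64800615e-04, -9.63753337e-01, -2.66794276e-01,
         6.86054165e-02],
       [ 9.99999805e-01,  6.15233852e-04, -1.05448937e-04,
        -7.70983685e-04],
       [ 2.65767635e-04, -2.66794165e-01,  9.63753497e-01,
        -1.43230288e-01],
       [ 0.00000000e+00,  0.00000000e+00,  0.00000000e+00,
         1.00000000e+00]])}
[[-9.52388236e-01  3.04887925e-01  1.51008368e-05]
 [ 3.04887925e-01  9.52388232e-01  9.16823898e-05]
 [ 1.35709943e-05  9.19212923e-05 -9.99999996e-01]]
```

Request:
{"method": "send_rows", "body": {
  "steps": "0 0 0 -0.17 -0.14 0 -1;0 0 0 -0.34 -0.28 0 -1;0 0 0 -0.51 -0.43 0 -1;0 0 0 -0.68 -0.57 0 -1;0 0 0 -0.83 -0.71 0 -1"
}}

```text
t: 1.4
position: [0.3143, 0.4314, 0.2315]
tool_rot: [0.0, 0.155, 0.988, 0.0]
ft_force: [0.9, -0.6, -0.2]
grip_width: 0.0126
```

Request:
{"method": "send_rows", "body": {
  "steps": "0 0 0 -0.17 -0.14 0 -1;0 0 0 -0.34 -0.28 0 -1;0 0 0 -0.51 -0.43 0 -1;0 0 0 -0.68 -0.57 0 -1;0 0 0 -0.83 -0.71 0 -1"
}}

```text
t: 1.9
position: [0.429, 0.2456, 0.2317]
tool_rot: [0.001, 0.155, 0.988, 0.0]
ft_force: [0.7, -0.3, 0.5]
grip_width: -0.0004
```

Request:
{"method": "send_rows", "body": {
  "steps": "0 0 0 -0.17 -0.14 0 -1;0 0 0 -0.34 -0.28 0 -1;0 0 0 -0.51 -0.43 0 -1;0 0 0 -0.68 -0.57 0 -1;0 0 0 -0.83 -0.71 0 -1"
}}

```text
t: 2.4
position: [0.5437, 0.0596, 0.2316]
tool_rot: [0.0, 0.154, 0.988, 0.0]
ft_force: [0.7, 0.1, 0.4]
grip_width: 0.0
```

Request:
{"method": "send_rows", "body": {
  "steps": "0 0 -0.02 -0.17 -0.14 0 -1;0 0 -0.04 -0.34 -0.28 0 -1;0 0 -0.06 -0.51 -0.43 0 -1;0 0 -0.07 -0.68 -0.57 0 -1;0 0 -0.07 -0.83 -0.71 0 -1"
}}

```text
t: 2.9
position: [0.6584, -0.1262, 0.2313]
tool_rot: [0.0, 0.045, 0.999, -0.0]
ft_force: [0.7, 0.3, 0.3]
grip_width: -0.0001
```

```bash
python3 - <<'E'
from station import *
from h import *
s=sense();im,d=read_camera("wrist");np.save("w1.npy",d);p=camera_params("wrist");R,t=wristRT(p,s)
print(s["position"],s["tool_rot"])
v=im[:,:,::-1].copy();cv2.imwrite("pics/w1.png",v)
for n,z in (("breaker_tab_pad",.061),("breaker_cover_ledge",.061),("breaker_cover",.003),("breaker",.003),("gland",.003)):
    for a in spot_point("wrist",n)[:2]: print(n,np.round(a["centre"],1),round(a["confidence"],2),np.round(ray(p,a["centre"],z,R,t),4))
E
```

```text
[ 0.65839989 -0.12619314  0.23131177] [ 2.47924630e-04  4.45882077e-02  9.99005420e-01 -1.84215924e-05]
breaker_tab_pad [257.8 172.1] 0.57 [ 0.6576 -0.1259  0.061 ]
breaker_cover_ledge [261.9 153.5] 0.97 [ 0.6405 -0.1206  0.061 ]
breaker_cover [262.  146.1] 0.61 [ 0.6418 -0.1198  0.003 ]
breaker [260.6 174.8] 0.7 [ 0.6734 -0.124   0.003 ]
gland [330.   42.7] 0.95 [ 0.5444 -0.043   0.003 ]
```

View pics/w1.png

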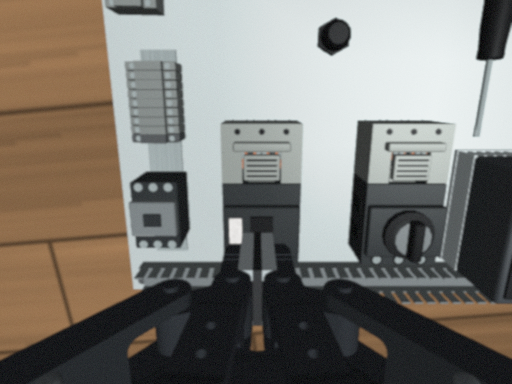

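The wrist view shows the breaker cover at about (222–301, 122–183) px, the ledge bar at about row 147, and the ribbed pad centred near (262,168). I zoom in to refine the pad and ledge.

```bash
python3 - <<'E'
import cv2
im=cv2.imread("pics/w1.png")[110:220,205:325]
cv2.imwrite("pics/w1z.png",cv2.resize(im,None,fx=5,fy=5,interpolation=cv2.INTER_NEAREST))
E
```

```text
(no output)
```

View pics/w1z.png

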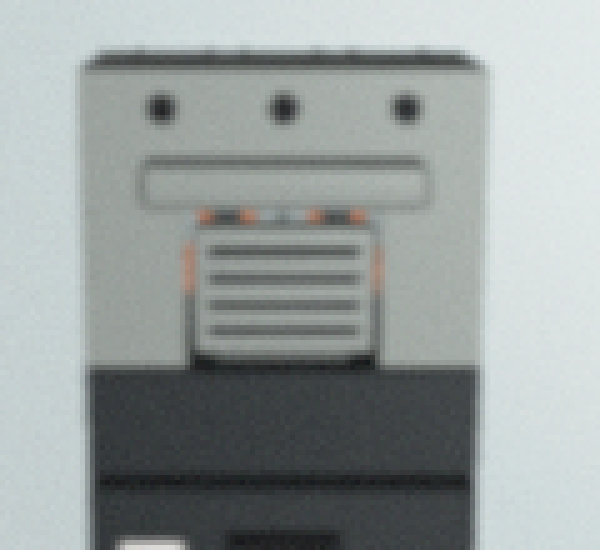

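```bash
python3 - <<'E'
from station import *
from h import *
s=sense();p=camera_params("wrist");R,t=wristRT(p,s)
a=-0.0892;C=np.array([.6488,-.0519]);A=np.array([[np.cos(a),np.sin(a)],[-np.sin(a),np.cos(a)]])
for n,uv,z in (("pad",(261.9,168.1),.061),("padL",(244,168.1),.061),("padR",(280,168),.061),("ledge+x top",(262,151.3),.067),("shoulder",(262,183.3),.055),("covL",(221.3,160),.055),("covR",(302.3,160),.055),("covfront",(262,123.5),.055)):
    w=ray(p,(uv[0]-.1,uv[1]-.1),z,R,t); print(n,np.round(w,4),"panel",np.round(A@(w[:2]-C),4))
d=np.load("w1.npy")
def pt(u,v):
    c=np.array([(u-p["cx"])/p["fx"],(v-p["cy"])/p["fy"],1])*d[v,u]; return R.T@(c-t)
for uv in ((262,168),(230,160),(262,195),(320,100)): print(uv,np.round(pt(*uv),4))
print("tool axes",Rn.from_quat(np.roll(s["tool_rot"],-1)).as_matrix().round(4))
E
```

```text
pad [ 0.6525 -0.118   0.061 ] panel [ 0.0096 -0.0655]
padL [ 0.651  -0.1346  0.061 ] panel [ 0.0096 -0.0822]
padR [ 0.6539 -0.1012  0.061 ] panel [ 0.0095 -0.0487]
ledge+x top [ 0.6359 -0.1166  0.067 ] panel [-0.007  -0.0656]
shoulder [ 0.6685 -0.1192  0.055 ] panel [ 0.0256 -0.0653]
covL [ 0.6426 -0.1555  0.055 ] panel [ 0.0031 -0.1037]
covR [ 0.6493 -0.0795  0.055 ] panel [ 0.003  -0.0274]
covfront [ 0.6123 -0.1145  0.055 ] panel [-0.0308 -0.0656]
(262, 168) [ 0.6524 -0.1178  0.0615]
(230, 160) [ 0.6433 -0.1472  0.0557]
(262, 195) [ 0.6804 -0.1201  0.0544]
(320, 100) [ 0.5975 -0.0515  0.0038]
tool axes [[-9.961e-01  8.820e-02 -5.000e-04]
 [ 8.820e-02  9.961e-01  1.300e-03]
 [ 6.000e-04  1.200e-03 -1.000e+00]]
```

Request:
{"method": "send_rows", "body": {
  "steps": "0 0 0 0.046 0.038 0.2 -1;0 0 0 0.046 0.038 0.4 -1;0 0 0 0.046 0.038 0.6 -1;0 0 0 0.046 0.038 0.74 -1;0 0 0 0.046 0.038 0.74 -1"
}}

```text
t: 3.7
position: [0.6448, -0.113, 0.0789]
tool_rot: [-0.004, 0.043, 0.999, 0.001]
ft_force: [-0.7, 0.1, -0.2]
grip_width: 0.0003
```

```bash
python3 - <<'E'
from station import *
from h import *
for c in("wrist","side","scene"):
    im,d=read_camera(c);v=im[:,:,::-1]
    if c=="side": v=cv2.resize(v[150:270,230:390],None,fx=5,fy=5,interpolation=2)
    cv2.imwrite(f"pics/{c}2.png",v)
s=sense();print(s["t"],s["position"],s["ft_force"])
E
```

```text
3.85 [ 0.65016408 -0.1148397   0.08520555] [0.02104912 0.49380535 0.89509092]
```

View pics/wrist2.png

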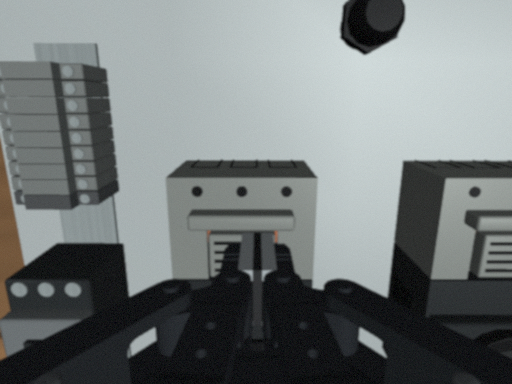

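View pics/side2.png

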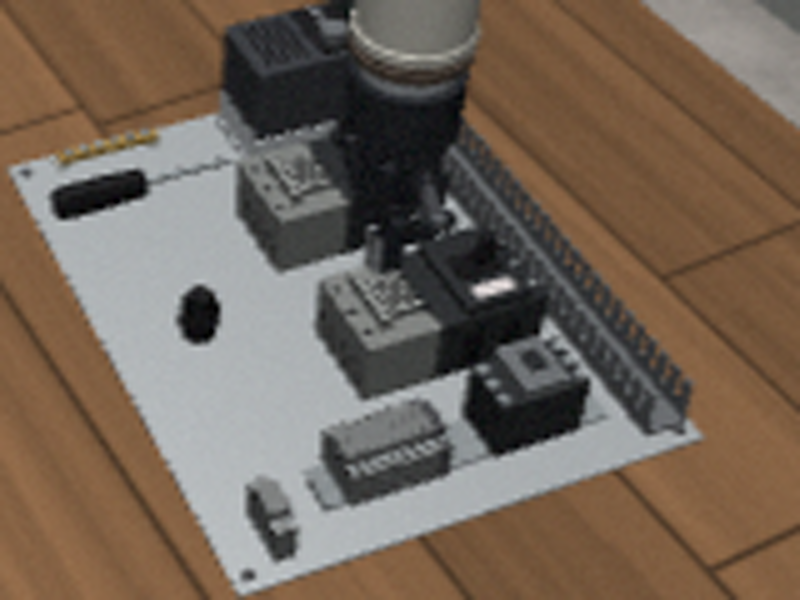

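The wrist image shows the finger at column 258 while the pad is centred near column 242. The arm was still swinging from the fast move, so I let it settle and measure again.

Request:
{"method": "send_rows", "body": {
  "steps": "0 0 0 0 0 0 -1;0 0 0 0 0 0 -1;0 0 0 0 0 0 -1"
}}

```text
t: 4.15
position: [0.6498, -0.1161, 0.0848]
tool_rot: [0.001, 0.045, 0.999, -0.0]
ft_force: [-0.2, -0.3, -0.5]
grip_width: 0.0006
```

```bash
python3 - <<'E'
from station import *
from h import *
s=sense();print(s["t"],s["position"],s["tool_rot"],s["ft_force"])
im,d=read_camera("wrist");v=im[:,:,::-1];cv2.imwrite("pics/w3.png",v)
p=camera_params("wrist");R,t=wristRT(p,s)
print("proj pad",proj(p,(.6525,-.118,.061),R,t),"tcp",proj(p,s["position"],R,t))
cv2.imwrite("pics/w3z.png",cv2.resize(v[150:300,140:340],None,fx=4,fy=4,interpolation=2))
s=sense();print(s["t"],s["position"])
E
```

```text
4.15 [ 0.64976316 -0.11605648  0.08475878] [ 1.13070848e-03  4.49619339e-02  9.98988055e-01 -1.09203434e-04] [-0.15411226 -0.33248658 -0.50461444]
proj pad [254.76799391 238.24961799] tcp [258.14096492 253.18630939]
4.2 [ 0.64948502 -0.11605254  0.08438668]
```

View pics/w3z.png

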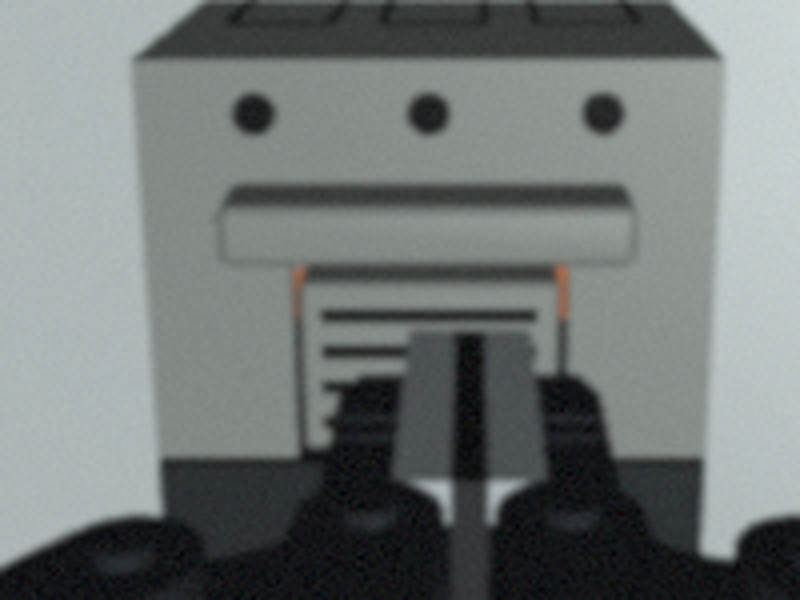

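```bash
python3 - <<'E'
from station import *
from h import *
s=sense();print(s["t"],s["position"],s["tool_rot"],s["dq"].round(4) if hasattr(s["dq"],'round') else s["dq"])
im,d=read_camera("wrist");v=im[:,:,::-1];cv2.imwrite("pics/w4.png",v)
p=camera_params("wrist");R,t=wristRT(p,s)
for n,uv,z in (("pad",(247.7,219.5),.061),("ledge top +x",(247,215),.067),("gland",(0,0),0)):
    if z: print(n,ray(p,uv,z,R,t))
cv2.imwrite("pics/w4z.png",cv2.resize(v[150:300,140:340],None,fx=4,fy=4,interpolation=2))
s=sense();print(s["t"],s["position"])
E
```

```text
4.2 [ 0.64948502 -0.11605254  0.08438668] [ 8.04222143e-04  4.49588034e-02  9.98988514e-01 -8.98433944e-05] [-0.0008  0.0094  0.001   0.0059  0.0011 -0.0009 -0.0008]
pad [ 0.64133177 -0.12065898  0.061     ]
ledge top +x [ 0.63676092 -0.12040701  0.067     ]
4.25 [ 0.64927595 -0.11602391  0.08405653]
```

View pics/w4z.png

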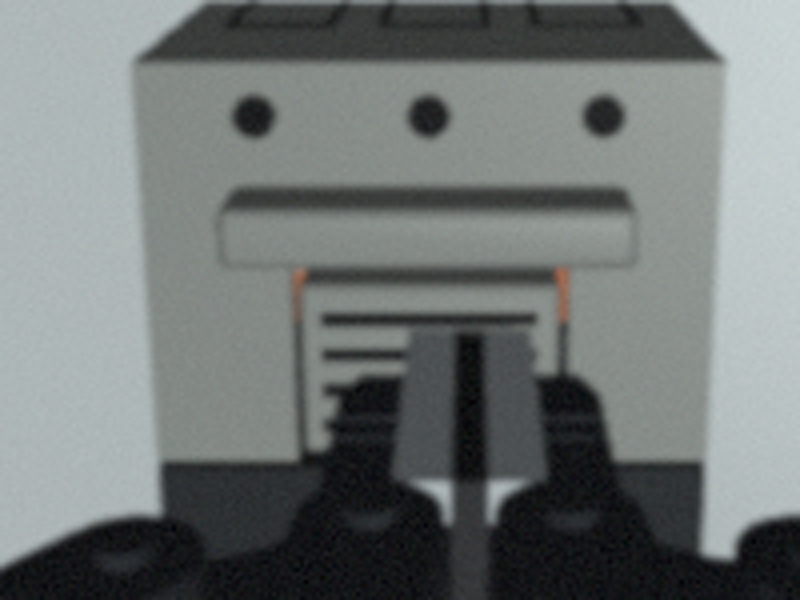

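Request:
{"method": "send_rows", "body": {
  "steps": "0 0 0 -0.004 -0.012 0.02 -1;0 0 0 -0.004 -0.025 0.04 -1;0 0 0 -0.004 -0.025 0.06 -1;0 0 0 -0.004 -0.025 0.07 -1;0 0 0 -0.004 -0.025 0.07 -1"
}}

```text
t: 4.75
position: [0.6487, -0.1208, 0.0685]
tool_rot: [-0.001, 0.045, 0.999, 0.0]
ft_force: [-0.2, -0.7, 0.7]
grip_width: -0.0002
```

Request:
{"method": "send_rows", "body": {
  "steps": "0 0 0 0 0 0 -1;0 0 0 0 0 0 -1;0 0 0 0 0 0 -1;0 0 0 0 0 0 -1;0 0 0 0 0 0 -1"
}}

```text
t: 5.25
position: [0.6493, -0.121, 0.0694]
tool_rot: [0.0, 0.045, 0.999, -0.0]
ft_force: [-1.0, -0.1, 0.3]
grip_width: 0.0003
```

```bash
python3 - <<'E'
from station import *
from h import *
s=sense();print(s["t"],s["position"],s["tool_rot"],s["ft_force"])
im,d=read_camera("wrist");v=im[:,:,::-1];cv2.imwrite("pics/w5.png",v)
cv2.imwrite("pics/w5z.png",cv2.resize(v[150:300,140:340],None,fx=4,fy=4,interpolation=2))
im,d=read_camera("side");v=im[:,:,::-1];cv2.imwrite("pics/s5.png",cv2.resize(v[170:250,260:360],None,fx=8,fy=8,interpolation=2)[:600])
s=sense();print(s["t"],s["position"])
E
```

```text
5.25 [ 0.64930089 -0.12095842  0.06939557] [ 7.59284312e-05  4.48852589e-02  9.98992146e-01 -1.12154997e-05] [-1.00265137 -0.0850162   0.31418999]
5.35 [ 0.64927698 -0.12096072  0.06935881]
```

View pics/w5z.png

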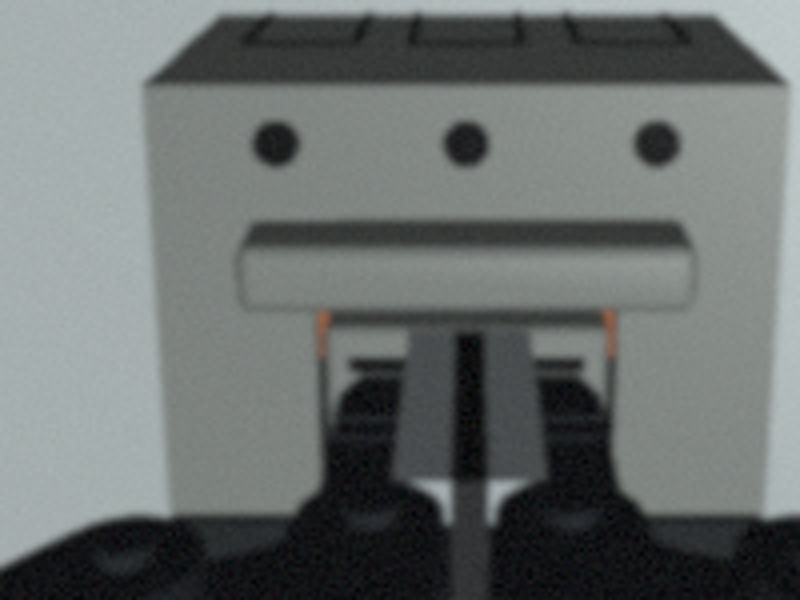

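View pics/s5.png

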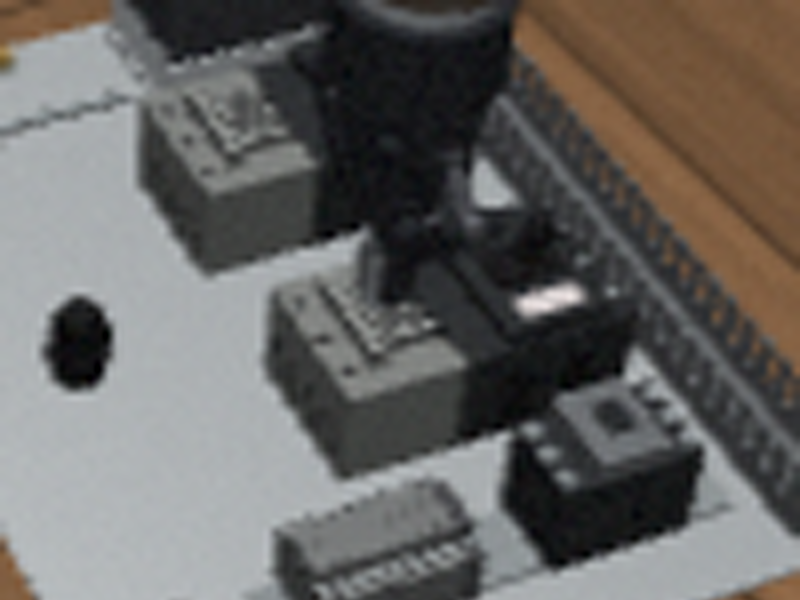

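Request:
{"method": "send_rows", "body": {
  "steps": "0 0 0 0 0 0.015 -1;0 0 0 0 0 0.03 -1;0 0 0 0 0 0.04 -1;0 0 0 0 0 0.05 -1;0 0 0 0 0 0.05 -1"
}}

```text
t: 5.85
position: [0.6495, -0.121, 0.0594]
tool_rot: [0.0, 0.045, 0.999, -0.0]
ft_force: [-1.0, -0.4, 4.4]
grip_width: 0.0001
```

Request:
{"method": "send_rows", "body": {
  "steps": "0 0 0 0 0 0.006 -1;0 0 0 0 0 0.012 -1;0 0 0 0 0 0.016 -1;0 0 0 0 0 0.016 -1;0 0 0 0 0 0.016 -1"
}}

```text
t: 6.35
position: [0.6495, -0.121, 0.0567]
tool_rot: [0.0, 0.045, 0.999, -0.0]
ft_force: [-2.0, 0.6, 5.3]
grip_width: -0.0001
```

Request:
{"method": "send_rows", "body": {
  "steps": "0 0 0 0 0 0.004 -1;0 0 0 0 0 0.007 -1;0 0 0 0 0 0.007 -1;0 0 0 0 0 0.007 -1"
}}

```text
t: 6.75
position: [0.6496, -0.121, 0.0555]
tool_rot: [0.0, 0.045, 0.999, -0.0]
ft_force: [-1.3, -0.2, 7.0]
grip_width: 0.0002
```

```bash
python3 - <<'E'
from station import *
for i in range(3):
    s=sense();print(s["t"],s["position"],s["ft_force"]);im,d=read_camera("wrist")
import cv2
cv2.imwrite("pics/w6.png",cv2.resize(im[150:300,140:340,::-1],None,fx=4,fy=4,interpolation=2))
E
```

```text
6.75 [ 0.64956229 -0.12101954  0.05548253] [-1.25137138 -0.18534216  7.03587101]
6.8 [ 0.64958449 -0.12097774  0.05550788] [-0.38906933  1.14747234  8.83549453]
6.85 [ 0.64958011 -0.12099999  0.05551502] [-1.18893702  0.54771282  7.11089395]
```

View pics/w6.png

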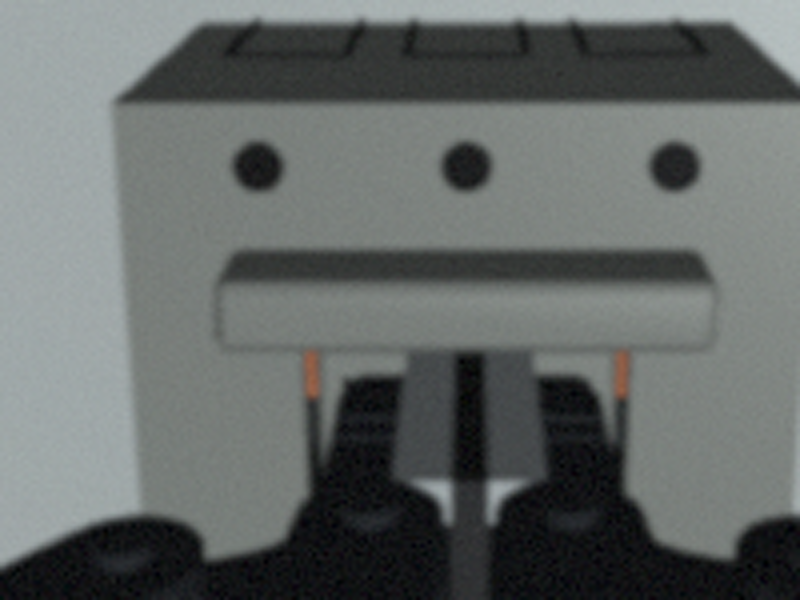

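The tab reads about 5.5 mm in at about 7.5 N, and the view shows it sunk nearly flush with the cover and the fingertip right behind the ledge. Now I push slowly.

Request:
{"method": "send_rows", "body": {
  "steps": "0 0 0 0.01 0 0 -1;0 0 0 0.02 0 0 -1;0 0 0 0.035 0 0 -1;0 0 0 0.05 0 0 -1;0 0 0 0.06 0 0 -1"
}}

```text
t: 7.4
position: [0.6394, -0.1201, 0.0561]
tool_rot: [0.002, 0.045, 0.999, -0.0]
ft_force: [2.5, -0.5, 5.7]
grip_width: -0.0001
```

```bash
python3 - <<'E'
from station import *
import cv2
s=sense();print(s["t"],s["position"],s["ft_force"]);im,d=read_camera("wrist")
cv2.imwrite("pics/w7.png",im[:,:,::-1])
E
```

```text
7.4 [ 0.63938613 -0.1201215   0.05611816] [ 2.47925816 -0.52443029  5.70054586]
```

View pics/w7.png

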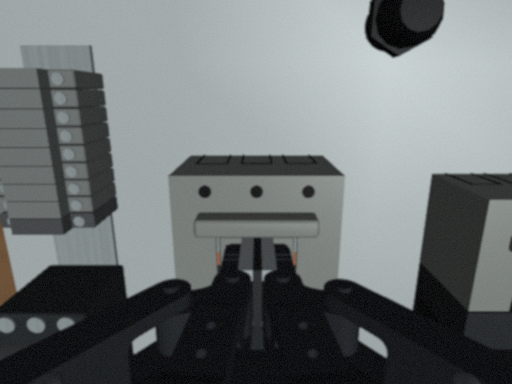

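Request:
{"method": "send_rows", "body": {
  "steps": "0 0 0 0.02 0 0.002 -1;0 0 0 0.04 0 0.002 -1;0 0 0 0.06 0 0.002 -1;0 0 0 0.08 0 0.002 -1;0 0 0 0.1 0 0.002 -1"
}}

```text
t: 7.95
position: [0.6201, -0.1184, 0.0561]
tool_rot: [0.003, 0.045, 0.999, -0.0]
ft_force: [2.5, 0.6, 7.8]
grip_width: 0.0
```

Request:
{"method": "send_rows", "body": {
  "steps": "0 0 0 0.02 0 0 -1;0 0 0 0.04 0 0 -1;0 0 0 0.06 0 0 -1;0 0 0 0.08 0 0 -1;0 0 0 0.1 0 0 -1"
}}

```text
t: 8.45
position: [0.6002, -0.1166, 0.0561]
tool_rot: [0.003, 0.045, 0.999, -0.0]
ft_force: [2.9, -0.8, 8.2]
grip_width: 0.0002
```

```bash
python3 - <<'E'
from station import *
import cv2
s=sense();print(s["t"],s["position"],s["ft_force"]);im,d=read_camera("wrist")
cv2.imwrite("pics/w8.png",im[:,:,::-1])
im,d=read_camera("side");cv2.imwrite("pics/s8.png",cv2.resize(im[140:260,220:380,::-1],None,fx=5,fy=5,interpolation=2))
E
```

```text
8.45 [ 0.60023431 -0.11661511  0.05607681] [ 2.94708338 -0.75238079  8.20788581]
```

View pics/w8.png

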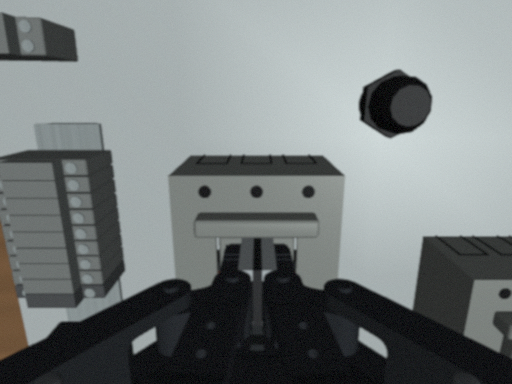

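View pics/s8.png

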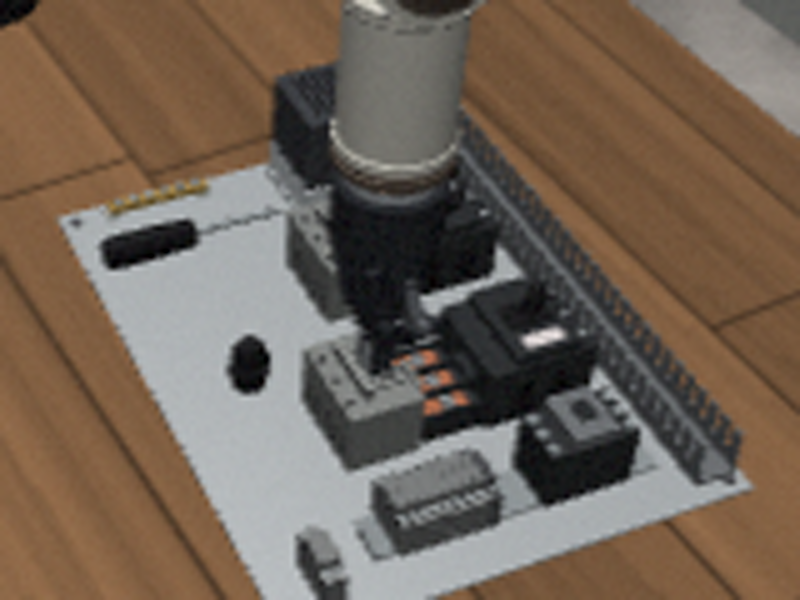

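Request:
{"method": "send_rows", "body": {
  "steps": "0 0 0 0.02 0 0 -1;0 0 0 0.04 0 0 -1;0 0 0 0.06 0 0 -1;0 0 0 0.08 0 0 -1;0 0 0 0.08 0 0 -1"
}}

```text
t: 9.05
position: [0.5835, -0.1152, 0.0559]
tool_rot: [0.002, 0.045, 0.999, -0.0]
ft_force: [0.5, -0.7, 8.0]
grip_width: 0.0002
```

Request:
{"method": "send_rows", "body": {
  "steps": "0 0 0 0 0 0 -1;0 0 0 -0.01 0 -0.005 -1;0 0 0 -0.015 0 -0.015 -1;0 0 0 -0.015 0 -0.03 -1;0 0 0 -0.015 0 -0.05 -1"
}}

```text
t: 9.55
position: [0.584, -0.1151, 0.064]
tool_rot: [-0.0, 0.045, 0.999, 0.0]
ft_force: [0.6, -0.2, -0.4]
grip_width: 0.0001
```

```bash
python3 - <<'E'
from station import *
import cv2
s=sense();print(s["t"],s["position"],s["ft_force"]);im,d=read_camera("wrist")
cv2.imwrite("pics/w9.png",im[:,:,::-1])
im,d=read_camera("side");cv2.imwrite("pics/s9.png",cv2.resize(im[140:260,220:380,::-1],None,fx=5,fy=5,interpolation=2))
E
```

```text
9.55 [ 0.58404688 -0.11511597  0.06403411] [ 0.56933563 -0.23924333 -0.4157924 ]
```

View pics/w9.png

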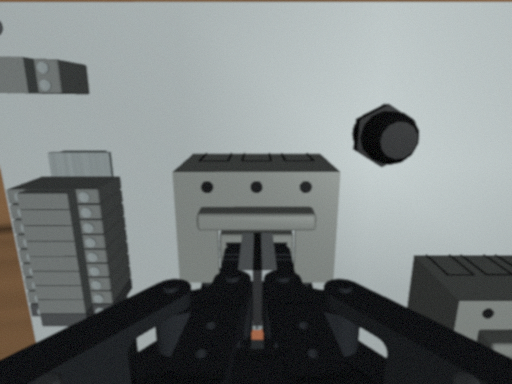

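View pics/s9.png

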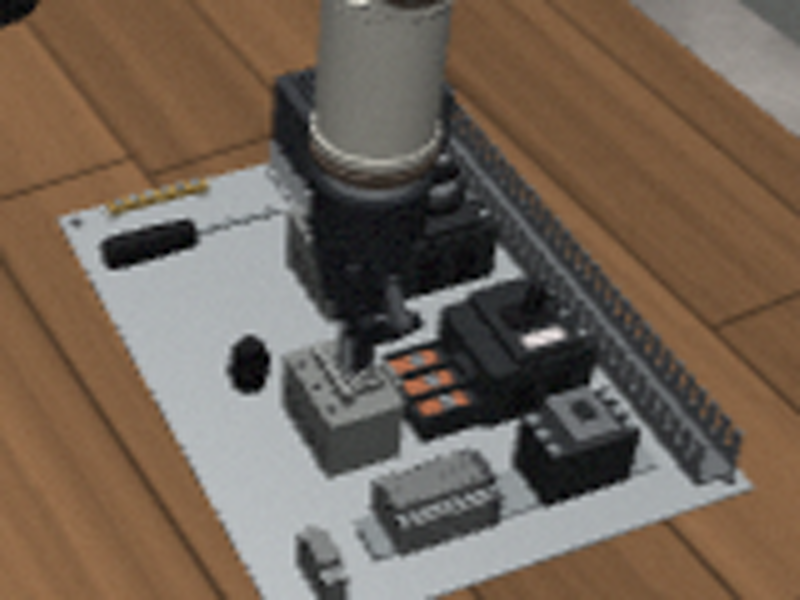

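The side view shows all three terminals bare, the cover upright, and the finger free (about 0 N). I lift straight up and measure the cover.

Request:
{"method": "send_rows", "body": {
  "steps": "0 0 0 0 0 -0.1 -1;0 0 0 0 0 -0.25 -1;0 0 0 0 0 -0.45 -1;0 0 0 0 0 -0.65 -1;0 0 0 0 0 -0.85 -1"
}}

```text
t: 10.15
position: [0.584, -0.115, 0.2352]
tool_rot: [-0.0, 0.045, 0.999, 0.0]
ft_force: [0.8, 1.1, -0.2]
grip_width: 0.0003
```

Request:
{"method": "send_rows", "body": {
  "steps": "0 0 0 -0.15 0 0 -1;0 0 0 -0.2 0 0 -1;0 0 0 -0.2 0 0 -1;0 0 0 -0.2 0 0 -1;0 0 0 -0.2 0 0 -1"
}}

```text
t: 10.65
position: [0.6227, -0.1186, 0.2327]
tool_rot: [-0.002, 0.045, 0.999, 0.0]
ft_force: [-0.5, -0.9, -0.1]
grip_width: 0.0002
```

Request:
{"method": "send_rows", "body": {
  "steps": "0 0 0 0 0 0 -1;0 0 0 0 0 0 -1;0 0 0 0 0 0 -1;0 0 0 0 0 0 -1;0 0 0 0 0 0 -1"
}}

```text
t: 11.15
position: [0.6243, -0.1187, 0.2344]
tool_rot: [0.0, 0.045, 0.999, -0.0]
ft_force: [0.0, 0.2, -0.6]
grip_width: 0.0001
```

```bash
python3 - <<'E'
from station import *
from h import *
s=sense();print(s["t"],s["position"],s["ft_force"]);im,d=read_camera("wrist")
p=camera_params("wrist");R,t=wristRT(p,s);np.savez("w10.npz",R=R,t=t,d=d)
cv2.imwrite("pics/w10.png",im[:,:,::-1])
for n in ("breaker_tab_pad","breaker_cover_ledge","gland"):
    for a in spot_point("wrist",n)[:2]: print(n,a["centre"],a["confidence"],ray(p,a["centre"],.061 if n!="gland" else .003,R,t))
E
```

```text
11.15 [ 0.62432007 -0.11871507  0.23437237] [ 0.01482388  0.15833952 -0.58683839]
breaker_tab_pad [252.3, 133.9] 0.74 [ 0.58805897 -0.12028827  0.061     ]
breaker_tab_pad [381.2, 176.4] 0.49 [ 0.63863323 -0.00249265  0.061     ]
breaker_cover_ledge [255.1, 115.9] 0.56 [ 0.57224415 -0.11627642  0.061     ]
gland [322.2, 77.9] 0.75 [ 0.54305548 -0.04397893  0.003     ]
gland [253.3, 132.7] 0.59 [ 0.59278677 -0.12040342  0.003     ]
```

View pics/w10.png

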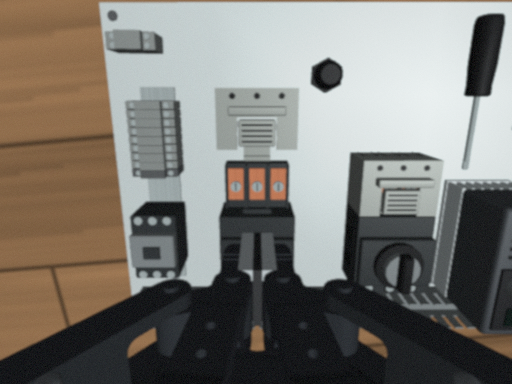

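The wrist view shows the cover at (216–299, 88–150) px with three bare copper terminals at rows 167–200, and the gland, screwdriver and spare terminal undisturbed. Now a numeric slide check.

```bash
python3 - <<'E'
from station import *
from h import *
f=np.load("w10.npz");R,t,d=f["R"],f["t"],f["d"];p=camera_params("wrist")
a=-0.0892;C=np.array([.6488,-.0519]);A=np.array([[np.cos(a),np.sin(a)],[-np.sin(a),np.cos(a)]])
for n,uv,z in (("cover +x edge",(225,150),.055),("cover front",(257,88.5),.055),("pad",(257,132.5),.061),("shoulder",(257,203.5),.055),("base end",(257,162),.029)):
    print(n,np.round(A@(ray(p,uv,z,R,t)[:2]-C),4))
for u,v in ((225,110),(225,145),(290,110),(290,145),(257,133),(243,133)):
    c=np.array([(u-p["cx"])/p["fx"],(v-p["cy"])/p["fy"],1])*d[v,u]; print((u,v),np.round(R.T@(c-t),4))
E
```

```text
cover +x edge [-0.0387 -0.0994]
cover front [-0.0943 -0.0692]
pad [-0.0557 -0.0692]
shoulder [ 0.0142 -0.0692]
base end [-0.0224 -0.0692]
(225, 110) [ 0.5648 -0.1432  0.0557]
(225, 145) [ 0.5966 -0.1469  0.0555]
(290, 110) [ 0.5701 -0.084   0.0551]
(290, 145) [ 0.602  -0.0862  0.0561]
(257, 133) [ 0.5875 -0.1159  0.0628]
(243, 133) [ 0.5865 -0.1287  0.0614]
```

```bash
python3 -c "
from station import *
print(finish_job()); s=sense(); print(s['t'],s['ft_force'])"
```

```text
the job is handed in; nothing more can be done
None
the job is handed in; nothing more can be done
```

The breaker's terminal cover is off its seat and the three terminals are bare. I handed the job in shortly after t = 11.2 s; it reports no verdict.

**What I did:** With the gripper shut, I pressed the snap tab in about 5.5 mm at 7–8 N. Keeping it pressed, I pushed the ledge towards -x, then backed off slightly and lifted clear.

**Last checks before handing in:**
- **Cover position:** it slid about 64 mm, to x ≈ -93 mm in the breaker's frame (-81 or less was needed).
- **Cover attitude:** its top was level at z ≈ 55–56 mm, so it stands flat on the panel.
- **Tab:** the pad was back up at about z 61–63 mm, so it has sprung out. The pad's x in the panel frame is about -55 mm (limit -137).
- **Robot:** the arm was about 0.18 m above the cover, and the wrist force read about zero.
- **Other items:** the gland was within about 2 mm of its first reading. The rotary switch's cover, the screwdriver and the spare terminal looked undisturbed; I did not measure them. The bench items were not rechecked, and the arm stayed well above them.

**Disagreement:** my first wrist picture, taken while the arm was still swinging, put the pad about 4 mm off in y. I measured again after the arm settled and corrected it before pressing.

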